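# Load the long cell and latch the photometer carriage into the beam

### The job

Squeeze the spring tab against the grip of the photometer's carriage and slide it out to the load stop, away from the measuring head. Take the longest of the three cells from the rack by its two ends, stand it on the bench and let go, then take it again by its flanks and lower it between the two end frames of the carriage without dropping it. Then squeeze the tab again, slide the carriage past the middle stop to the last stop so that the cell stands inside the head, and let go with the latch clicked in; leave the other cells and the glassware where they are.

Things in the scene. Friction and masses are not known exactly. Their poses are not given: they have to be found in the camera images.
- photometer: Bench photometer, fixed. Origin on the bench under the pocket's middle as it is at the load stop; x to its back, y along the slide towards the head, z up. Grey base x -75 to 75 mm, y -165 to 270 mm, top 20 mm high. A steel comb plate with three slots stands along its front (x -56 to -50 mm, 54 mm high).
- carriage (a joint): Carriage position along photometer y, m: 0 = load stop, farthest from the head; 0.080 = middle stop (the start), shutter flag in the beam; 0.160 = last stop, pocket in the head. Travel ends at -0.003 and 0.163. About 1.5 N slides it unlatched. Latched it has 1.5 mm play either way; the round tongue pulls itself into a slot if let go within 3 mm of a stop.
- latch (a joint): How far the tab is pressed towards the grip (photometer +x), m: 0 = out, 0.009 = home; spring 6 to 8 N. At a stop at 0 the tongue stands in a slot of the comb plate and the carriage is locked; from 0.0075 on it slides freely. Let go between stops, the tongue rests on the plate at about 0.007 until it meets a slot.
- grip (a point): Point to squeeze on the carriage, midway between tab and grip, 86 mm above the bench, axes as the photometer's, 120 mm behind the pocket (-y). Behind it the black grip block (32 mm long in y, top 106 mm high, back face at x +19 mm), before it the grey tab (28 mm long, z 68 to 104 mm, front face at x -19 mm): 38 mm over both, 29 mm when pressed home. Squeeze along x.
- pocket (a point): Centre of the carriage pocket's floor, 40 mm above the bench, axes as the photometer's. Two end frames with windows stand at x = -33 and +33 mm (inner faces; their tops flare out 8 mm), 34 mm wide in y, 76 mm above the floor. Low lips, 19 mm from the middle at the foot and sloping outward, 14 mm high, guide the flanks. A thin shutter flag 56 mm high stands ahead at y 66 to 94 mm.
- cell_long: The long cell, loose: aluminium box 60 mm long (x), 34 mm wide (y), 60 mm high, a plug flush in its top and a round window in each end; 0.14 to 0.28 kg. Origin at the centre of its underside. Either end may face either way.
- cell_mid: Like it, 46 mm long; stays in the rack.
- cell_short: Like it, 32 mm long; stays in the rack.
- cell_rack: White rack, fixed: floor plate 64 x 146 x 8 mm, four upright dividers 50 mm long (x), 4 mm thick, 68 mm high, 42 mm apart in y, open at both x ends. Origin under its middle. A cell stands in each slot (y = -42, 0, 42 mm), its length along the rack's x, 2 mm from the dividers and as high; which cell is where varies.
- wash_bottle: White squeeze bottle with red cap, 58 x 86 x 145 mm, loose; origin under it.
- erlenmeyer: Conical glass flask 63 mm wide, 112 mm high, loose; origin under it.
- head (a point): On the bench under the middle of the photometer's white tunnel-shaped measuring head, axes as the photometer's, 160 mm along its y. The head is 194 mm wide in x, 90 mm long in y, 168 mm high; its tunnel, 122 mm wide and 122 mm high, runs along y. The light beam crosses it along x, 70 mm high.

How it is judged:
By the outcome, as a careful person would: the job done as asked, in the order asked, and still so for the second after the job is handed in, with the robot touching nothing.
It also fails if it takes over 72 s, if anything falls off the work surface, if the arm or the gripper's body presses on something with over 40 N, if the wrist force passes 120 N, or if a joint passes its speed limit or range.

### The arm

A 6-joint arm with a two-finger parallel gripper is mounted at the origin on a cart in front of the work surface, level with it; the furniture and walls round the work are solid. World frame = base frame: x ahead of the robot, y to its left, z up, the work surface at z = 0. Lengths are in m, angles in degrees, forces in N, time in s.
With the tool pointing down it reaches from about 0.25 to 0.775 m from the base axis. Payload 8.9 kg.
Tool frame: the origin (TCP) lies at the very end of the fingers, on their centre line; the grasp point (between the pads) lies 19 mm behind it; z points along the fingers, y is the line along which they close (so a half turn about z gives the same grasp; the last joint's range is limited). The gripper opens to 85 mm and grips with 20 to 120 N. Pads are 22 mm wide; open, the fingers measure 114 mm over their backs; the gripper's body (76 mm by 85 mm) begins 54 mm behind the grasp point. The pads swing forward as they close: fully open they stand 13 mm farther back than shut.
Start: joints at [61.805, 16.656, -8.789, 64.555, 0, 82.019], TCP at [0.181, 0.493, 0.231] pointing down, gripper open.
Joint ranges: [-144.48, 144.48], [-52.06, 99.96], [-74.48, 78.29], [-112.23, 115.85], [-86.99, 84.42], [-180, 180]. Speed limits (degrees/s): [127.2, 127.2, 159.86, 180, 180, 180].

### API

Orientations are given as a 3x3 rotation matrix whose columns are the frame's x, y, z axes.
In Python, from station import r gives the robot as it stands.
- The arm moves only by the tool move_arm, never from a script. Its argument "rows" is a list of rows, each a list of 3 entries, a list of its own where there are three numbers: the gripper command: -1 is shut, 1 is fully open, values between are in proportion, then the shift along the tool's x, y, z in m, then the turn, a rotation vector about the tool's x, y, z in rad. In form: [[jaw, [tx, ty, tz], [wx, wy, wz]], ...]. A call has 1 to 8 rows; each row shifts and turns the commanded pose from where the row before left it, along the tool's axes as they then stand; what a row does not reach is not made up. A row lasts 1/8 s, in which the tool goes at most 62.5 mm and 10.7 degrees, less where a joint would pass 70% of its speed; a pose out of reach is approached as far as the arm can. A call is refused whole if a number of a shift passes 0.0625 or a number of a turn 0.188, either way. A call with a gripper value outside its range is refused whole. The fingers move at their own pace and stop on an object; "newtons" is the grip in N (left out, the last holds). Time passes only in rows, so rows that do not move let the fingers close. It gives the time, the measured TCP pose, the force, the opening and the grip force at its end, in the units of the state.
- r.sense(): the state, without advancing time (a new reading comes with each control period).
- r.capture(name): name is "scene" or "top" or "wrist"; returns (picture, depth): 420x560x3 uint8, blue, green, red; 420x560 float32, m along the optical axis (not along the pixel's ray), 0 where there is no reading.
- r.camera_model(name): a dict with "camera_matrix" (3x3 intrinsics, pixels), "extrinsics" (4x4, takes a point from camera to world coordinates); the wrist camera has in their place "mount" (4x4, takes a point from camera to tool coordinates, whose origin is the TCP and whose axes are the flange's). Camera axes: x right, y down, z forward; pixel columns grow to the right and rows downward; lengths in m; the calibration is good to about 2 mm. The wrist camera is an equidistant fisheye: a pixel r from the principal point sees the ray r / f radians off the axis. A picture is of the moment at which its call begins: read the wrist's pose just before it. camera_model takes no time and is no camera call.
- r.close_job(): hands the job in; it is judged then, once.
The state is a dict: "time_s": time; "q": joint angles; "dq": joint speeds; "joint_torque": joint torques, N m; "tool_pos": TCP position; "orientation": TCP orientation; "ft_force": force on the tool from outside, world axes, zero at the start; "ft_torque": the same for the moment, N m; "opening": opening from 0.0 (shut) to 1.0 (fully open); "gripper_force": force on a finger pad.
Only numpy, scipy, OpenCV 4.12 (cv2) and the standard library are available. Lean on these libraries where they do the work, as an engineer would, in place of code of your own. Each camera call takes 0.05 s, during which the arm holds its last target. There are 200 camera calls.

## Working session

There is one attempt and no reset: what is moved stays moved. The work goes in short steps, Python scripts to look and compute and a tool call to move; the robot and the scene stay as the last step left them, time stands still between calls to the robot, and variables do not carry over. Pictures are saved under pics/ and viewed, at most 10 in all, crops included, and the job is handed in when it is done.

Besides the shell and the picture viewer there is one more tool, called after "Emit:" as name(argument=value, ...) on one line, values as JSON. move_arm: Moves the arm, as the interface text tells. Its arguments: {"type":"object","properties":{"rows":{"type":"array","items":{"type":"array"}},"newtons":{"type":"number"}},"required":["rows"]}

```bash
ls; mkdir -p pics
python3 - <<'E'
from station import r
import cv2,numpy as np
s=r.sense();print(s['tool_pos'],np.round(s['orientation'],3).tolist(),s['time_s'],s['opening'])
ims=[]
for n in("scene","top"):
    p,d=r.capture(n);cv2.imwrite(f"pics/{n}0.png",p);np.save(f"pics/{n}0.npy",d)
    m=r.camera_model(n);print(n,np.round(m['camera_matrix'],1).tolist(),np.round(m['extrinsics'],3).tolist())
m=r.camera_model("wrist");print({k:np.round(v,3).tolist() if not isinstance(v,str) else v for k,v in m.items()})
E
```

```text
pics
[0.18119572 0.49227406 0.23073977] [[-0.938, 0.346, -0.001], [0.346, 0.938, -0.001], [0.0, -0.001, -1.0]] 0.0 0.9963366411549686
scene [[438.4, 0.0, 275.2], [0.0, 438.4, 209.3], [0.0, 0.0, 1.0]] [[0.691, -0.401, 0.602, -0.059], [-0.723, -0.361, 0.589, -0.662], [-0.019, -0.842, -0.539, 0.667], [0.0, 0.0, 0.0, 1.0]]
top [[534.7, 0.0, 276.4], [0.0, 534.7, 214.8], [0.0, 0.0, 1.0]] [[0.087, -0.974, 0.209, 0.319], [-0.996, -0.085, 0.019, -0.04], [-0.001, -0.209, -0.978, 1.351], [0.0, 0.0, 0.0, 1.0]]
{'camera_matrix': [[325.192, 0.0, 281.988], [0.0, 325.192, 211.897], [0.0, 0.0, 1.0]], 'mount': [[-0.001, -0.951, -0.309, 0.079], [1.0, -0.001, -0.001, 0.001], [0.0, -0.309, 0.951, -0.143], [0.0, 0.0, 0.0, 1.0]]}
```

View pics/scene0.png

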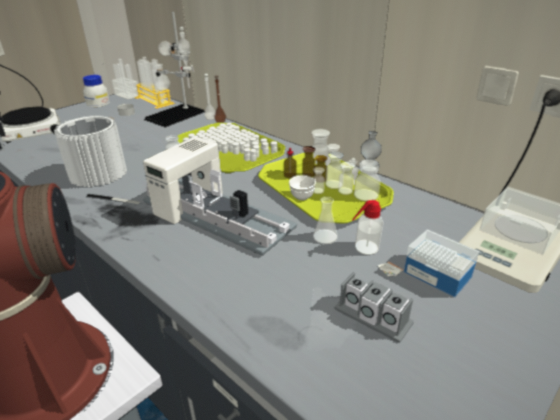

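View pics/top0.png

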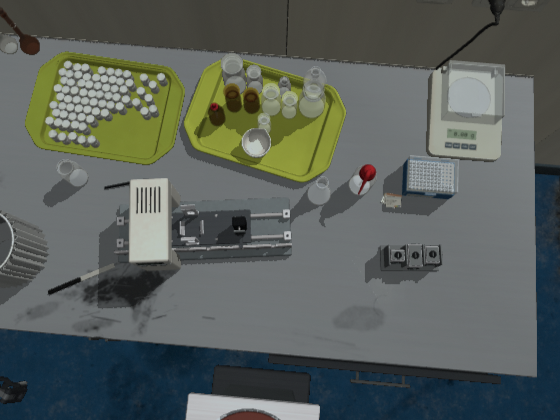

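The scene view shows the photometer with its head at (180,185), the black grip at (240,203) and the rack at (375,305). In the top view the head is at (150,220), the grip at (240,225) and the rack cells at (397,256), (415,256) and (432,254), of which the middle one looks longest. Next I'll measure with depth.

```bash
cat > h.py <<'E'
import cv2,numpy as np
from station import r
def cloud(d,name):
    m=r.camera_model(name);K=m['camera_matrix'];E=np.array(m['extrinsics'])
    v,u=np.mgrid[:d.shape[0],:d.shape[1]]
    P=np.stack([(u-K[0][2])/K[0][0]*d,(v-K[1][2])/K[1][1]*d,d],-1)
    return P@E[:3,:3].T+E[:3,3]
def rect(P,mask):
    return cv2.minAreaRect(P[mask][:,:2].astype(np.float32)*1000)
E
python3 - <<'E'
from h import *
P=cloud(np.load("pics/top0.npy"),"top");z=P[...,2]
print("bench z",np.median(z[290:320,250:300]),z[290:320,250:300].std())
def blob(lo,hi,u0,u1,v0,v1,n=1):
    m=np.zeros(z.shape,np.uint8);m[v0:v1,u0:u1]=((z>lo)&(z<hi))[v0:v1,u0:u1]
    k,l,st,c=cv2.connectedComponentsWithStats(m)
    for i in sorted(range(1,k),key=lambda i:-st[i,4])[:n]:
        q=rect(P,l==i);print(lo,st[i].tolist(),np.round(q[0],1),np.round(q[1],1),round(q[2],2),np.round(cv2.boxPoints(q)).tolist(), "med z",np.median(z[l==i]).round(4))
print("head");blob(.155,.18,110,190,160,280)
print("base");blob(.012,.03,105,300,180,275,2)
print("grip/tab");blob(.085,.12,180,260,200,260,6)
print("rack top");blob(.055,.08,370,460,230,285,5)
print("rack floor");blob(.004,.014,370,460,230,285,3)
P2=cloud(np.load("pics/scene0.npy"),"scene");z2=P2[...,2]
m=(z2>.055)&(z2<.08);m[:265]=0;m[340:]=0;m[:,:320]=0;m[:,420:]=0
print("rack scene",rect(P2,m),m.sum())
im=cv2.imread("pics/top0.png")
a=cv2.resize(im[235:280,370:450],None,fx=7,fy=7,interpolation=2)[:300]
b=cv2.resize(im[170:275,105:300],None,fx=2.87,fy=2.85)
cv2.imwrite("pics/c1.png",np.vstack([a,b[:, :560] if b.shape[1]>=560 else cv2.resize(b,(560,299))]))
E
```

```text
bench z 0.0005900966336332969 0.0778836367286482
head
0.155 [129, 178, 41, 86, 3390] [535.6 270.8] [196.1  91.6] 7.64 [[432.0, 303.0], [445.0, 212.0], [639.0, 238.0], [627.0, 329.0]] med z 0.1684
base
0.012 [172, 194, 119, 51, 2209] [580.8 100. ] [125.6 302. ] 3.98 [[508.0, 246.0], [529.0, -55.0], [654.0, -46.0], [633.0, 255.0]] med z 0.0208
0.012 [171, 247, 121, 22, 969] [494.2  90.4] [ 40.5 301.8] 12.06 [[443.0, 234.0], [506.0, -61.0], [546.0, -53.0], [482.0, 242.0]] med z 0.0204
grip/tab
0.085 [232, 216, 14, 18, 196] [555.8  72. ] [39.1 31.2] 6.46 [[535.0, 85.0], [538.0, 54.0], [577.0, 59.0], [574.0, 90.0]] med z 0.1043
0.085 [180, 204, 17, 8, 98] [584.9 196.5] [12.5 34. ] 5.95 [[577.0, 213.0], [580.0, 179.0], [593.0, 180.0], [589.0, 214.0]] med z 0.1089
0.085 [181, 237, 16, 4, 49] [508.7 186.1] [ 9.  33.9] 5.76 [[503.0, 203.0], [506.0, 169.0], [515.0, 170.0], [511.0, 203.0]] med z 0.1125
rack top
0.055 [387, 244, 56, 24, 981] [ 523.1 -357. ] [ 55.5 132.4] 4.32 [[490.0, -293.0], [500.0, -425.0], [556.0, -421.0], [546.0, -289.0]] med z 0.0674
rack floor
0.004 [378, 244, 61, 31, 320] [ 499.9 -348. ] [155.9  68.3] 72.85 [[444.0, -412.0], [510.0, -433.0], [556.0, -284.0], [490.0, -263.0]] med z 0.0078
0.004 [390, 244, 12, 6, 46] [ 551.  -321.9] [10.7 28.1] 11.01 [[543.0, -309.0], [548.0, -337.0], [559.0, -335.0], [554.0, -307.0]] med z 0.0078
0.004 [424, 244, 13, 2, 14] [ 562.7 -407.9] [ 3.7 30.5] 5.13 [[560.0, -393.0], [562.0, -423.0], [566.0, -423.0], [563.0, -393.0]] med z 0.0077
rack scene ((522.6419677734375, -359.7873229980469), (57.25520706176758, 130.25717163085938), 5.623952865600586) 1341
```

View pics/c1.png

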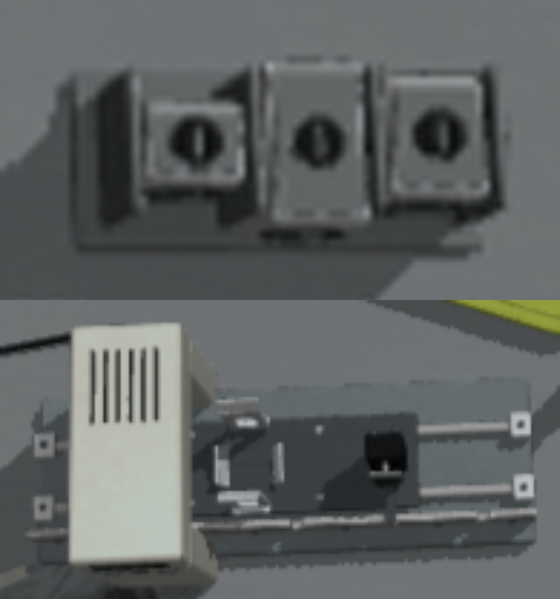

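The crop shows the long cell in the rack's middle slot. The photometer base lies nearly parallel to the image's horizontal axis, and the grip/tab is at about (385,460) in the crop. I'll write a small planner for move rows and refine the yaw from the comb plate.

```bash
cat >> h.py <<'E'
from scipy.spatial.transform import Rotation as Rn
def plan(tgts,start=None,dec=4):
    """tgts: (x,y,z,psi_deg,n,jaw); prints rows. start=(pos,R) else measured"""
    s=r.sense();p,R=start or (np.array(s['tool_pos']),np.array(s['orientation']))
    rows=[]
    for x,y,z,psi,n,jaw in tgts:
        c,q=np.cos(np.radians(psi)),np.sin(np.radians(psi))
        T=np.array([[c,q,0],[q,-c,0],[0,0,-1.]])
        p0,R0=p.copy(),R.copy();rv=Rn.from_matrix(R0.T@T).as_rotvec()
        for i in range(1,n+1):
            pt=p0+(np.array([x,y,z])-p0)*i/n;Rt=R0@Rn.from_rotvec(rv*i/n).as_matrix()
            t=np.round(R.T@(pt-p),dec)+0;w=np.round(Rn.from_matrix(R.T@Rt).as_rotvec(),3)+0
            p=p+R@t;R=R@Rn.from_rotvec(w).as_matrix()
            rows.append([jaw,t.tolist(),w.tolist()])
    for i in range(0,len(rows),8):print(str(rows[i:i+8]).replace("0.0,","0,").replace(" ",""))
    return p,R
E
python3 - <<'E'
from h import *
P=cloud(np.load("pics/top0.npy"),"top");z=P[...,2]
m=np.zeros(z.shape,bool);m[240:265,190:292]=((z>.047)&(z<.06))[240:265,190:292]
a=P[m];vx,vy,x0,y0=cv2.fitLine((a[:,:2]*1000).astype(np.float32),cv2.DIST_HUBER,0,.01,.01).ravel()
print("comb",m.sum(),np.degrees(np.arctan2(-vx/np.sign(vy),abs(vy))),x0,y0,a[:,:2].min(0),a[:,:2].max(0))
yaw=6.0
for yaw in(5,6,7):
  c,s=np.cos(np.radians(yaw)),np.sin(np.radians(yaw));X=np.array([c,s]);Y=np.array([-s,c])
  def ex(mask): q=P[mask][:,:2];return np.round([*np.percentile(q@X,[1,99]),*np.percentile(q@Y,[1,99])],4)*1000
  b=np.zeros(z.shape,bool);b[170:275,105:300]=((z>.012)&(z<.03))[170:275,105:300]
  h=np.zeros(z.shape,bool);h[170:275,105:190]=((z>.155)&(z<.18))[170:275,105:190]
  g=np.zeros(z.shape,bool);g[210:240,228:250]=((z>.09)&(z<.12))[210:240,228:250]
  print(yaw,"base",ex(b),"head",ex(h),"grip",ex(g))
plan([(.181,.492,.26,159.8,1,1),(.54,.03,.26,276,14,1),(.54,.03,.24,276,1,1)])
E
```

```text
comb 291 7.342778 510.3452 67.23102 [ 0.4919024  -0.05716018] [0.52841026 0.19128811]
5 base [ 478.9  713.4 -107.   330. ] head [461.5 651.7 176.3 267.7] grip [541.  579.2   8.   38.9]
6 base [ 483.6  712.4 -119.3  319.9] head [465.3 655.7 167.6 257.3] grip [541.2 579.6  -2.   28.9]
7 base [ 486.5  711.  -131.5  310.2] head [469.2 659.4 158.6 246.7] grip [541.2 579.8 -11.8  19.1]
[[1,[0.0001,-0.0004,-0.0292],[-0.001,0,0.0]],[1,[-0.0355,-0.0221,0.0],[0,0,-0.145]],[1,[-0.0319,-0.027,0.0],[0,0,-0.145]],[1,[-0.0276,-0.0313,0.0],[0,0,-0.145]],[1,[-0.0229,-0.035,0.0],[0,0,-0.145]],[1,[-0.0175,-0.0379,0.0],[0,0,-0.144]],[1,[-0.0119,-0.0401,0.0],[0,0,-0.145]],[1,[-0.0061,-0.0414,0.0],[0,0,-0.145]]]
[[1,[0.0001,-0.0417,0.0],[0,0,-0.145]],[1,[0.006,-0.0414,0.0],[0,0,-0.145]],[1,[0.012,-0.04,0.0],[0,0,-0.145]],[1,[0.0177,-0.0379,0.0],[0,0,-0.145]],[1,[0.0229,-0.035,0.0],[0,0,-0.145]],[1,[0.0277,-0.0312,0.0],[0,0,-0.144]],[1,[0.0319,-0.027,0.0],[0,0,-0.145]],[1,[0,0,0.02],[0,0,0.0]]]
```

Emit:
move_arm(rows=[[1,[0,0,-0.029],[0,0,0]],[1,[-0.0355,-0.0221,0],[0,0,-0.145]],[1,[-0.0319,-0.027,0],[0,0,-0.145]],[1,[-0.0276,-0.0313,0],[0,0,-0.145]],[1,[-0.0229,-0.035,0],[0,0,-0.145]],[1,[-0.0175,-0.0379,0],[0,0,-0.145]],[1,[-0.0119,-0.0401,0],[0,0,-0.145]],[1,[-0.0061,-0.0414,0],[0,0,-0.145]]])

```text
time_s: 1.1
tool_pos: [0.3616, 0.2605, 0.2602]
orientation: [[-0.786, -0.619, -0.0], [-0.619, 0.786, -0.0], [0.0, 0.0, -1.0]]
ft_force: [0.2, 0.6, -0.3]
opening: 1.002
gripper_force: 0.0
```

Emit:
move_arm(rows=[[1,[0,-0.0417,0],[0,0,-0.145]],[1,[0.006,-0.0414,0],[0,0,-0.145]],[1,[0.012,-0.04,0],[0,0,-0.145]],[1,[0.0177,-0.0379,0],[0,0,-0.145]],[1,[0.0229,-0.035,0],[0,0,-0.145]],[1,[0.0277,-0.0312,0],[0,0,-0.144]],[1,[0.0319,-0.027,0],[0,0,-0.145]],[1,[0,0,0.02],[0,0,0]]])

```text
time_s: 2.1
tool_pos: [0.543, 0.0286, 0.2404]
orientation: [[0.105, -0.995, 0.002], [-0.995, -0.105, -0.001], [0.001, -0.002, -1.0]]
ft_force: [-0.6, 1.2, -0.8]
opening: 1.001
gripper_force: 0.0
```

Run:
```python
from h import *
s=r.sense();print(s['time_s'],s['tool_pos'],np.round(s['orientation'],4).tolist(),np.round(s['q'],1),s['ft_force'])
p,d=r.capture("wrist");cv2.imwrite("pics/w0.png",p);np.savez("pics/w0.npz",d=d,pos=s['tool_pos'],R=s['orientation'])
```

```text
2.1 [0.54298487 0.02863823 0.24039988] [[0.1046, -0.9945, 0.0022], [-0.9945, -0.1046, -0.0006], [0.0008, -0.0021, -1.0]] [  -4.7   18.3   -5.1   66.5   -0.  -100.7] [-0.64952502  1.16950307 -0.81960636]
```

View pics/w0.png

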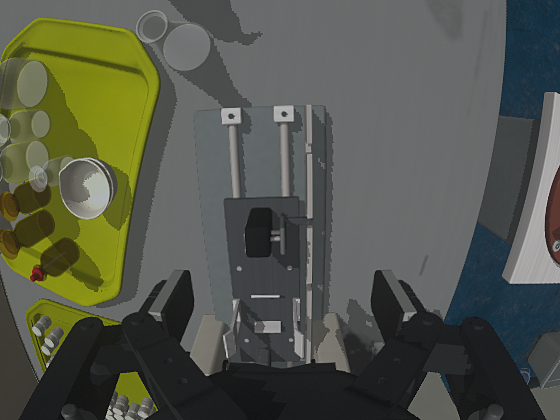

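The wrist view shows the carriage with its black grip at (260,232), the tab at (279,235), the comb plate running vertically at u≈308, and the pocket frames near (265,310). I'll turn its depth into world points.

```bash
cat >> h.py <<'E'
def wcloud(d,pos,R):
    m=r.camera_model("wrist");K=m['camera_matrix'];M=np.array(m['mount'])
    v,u=np.mgrid[:d.shape[0],:d.shape[1]];a=(u-K[0][2])/K[0][0];b=(v-K[1][2])/K[1][1]
    th=np.hypot(a,b)+1e-9;t=np.tan(th)/th
    P=np.stack([a*t*d,b*t*d,d],-1)@M[:3,:3].T+M[:3,3]
    return P@np.array(R).T+np.array(pos)
def ex(P,m,yaw,pc=(2,98)):
    c,s=np.cos(np.radians(yaw)),np.sin(np.radians(yaw));q=P[m][:,:2]*1000
    return np.round([*np.percentile(q@[c,s],pc),*np.percentile(q@[-s,c],pc)],1),int(m.sum())
def line(P,m):
    vx,vy,x0,y0=cv2.fitLine((P[m][:,:2]*1000).astype(np.float32),cv2.DIST_HUBER,0,.01,.01).ravel()
    return round(float(np.degrees(np.arctan(-vx/vy))),2),x0,y0,int(m.sum())
E
python3 - <<'E'
from h import *
f=np.load("pics/w0.npz");P=wcloud(f['d'],f['pos'],f['R']);z=P[...,2];x=P[...,0];y=P[...,1]
def box(v0,v1,u0,u1,lo,hi):
    m=np.zeros(z.shape,bool);m[v0:v1,u0:u1]=((z>lo)&(z<hi))[v0:v1,u0:u1];return m
print("comb top",line(P,box(110,330,296,322,.0515,.057)),np.percentile(z[110:330,304:312],[5,50,95]))
b=box(100,300,185,335,.014,.026)
# base left edge & right edge per row
for nm,pick in(("left",np.argmin),("right",np.argmax)):
    pts=[]
    for v in range(125,290,4):
        u=np.where(b[v])[0]
        if len(u): pts.append(P[v,u.min() if nm=="left" else u.max()])
    pts=np.array(pts);k=np.polyfit(pts[:,1],pts[:,0],1);print(nm,np.degrees(np.arctan(-k[0])),k)
for yaw in(5.5,6,6.5):
    print(yaw,"grip top",ex(P,box(200,262,235,300,.098,.112),yaw),"tab",ex(P,box(215,260,270,300,.085,.106),yaw),"base",ex(P,b,yaw))
    print(" frames back",ex(P,box(290,362,215,262,.09,.125),yaw)," front",ex(P,box(290,362,280,318,.09,.125),yaw))
E
```

```text
comb top (7.31, np.float32(511.05258), np.float32(61.15466), 1079) [0.0200064  0.05325522 0.0552572 ]
left 7.468426187971892 [-0.13109192  0.6464589 ]
right 7.598976609210019 [-0.13341031  0.4975504 ]
5.5 grip top (array([542. , 578.9,   2.1,  31.8]), 1013) tab (array([540.9, 555. ,   3.2,  29.7]), 293) base (array([ 494. ,  640.3, -102.6,  127.5]), 13114)
 frames back (array([595.1, 622.9, 122.1, 178.5]), 357)  front (array([519.9, 530. , 119.5, 152.7]), 272)
6 grip top (array([542. , 579.1,  -2.8,  26.9]), 1013) tab (array([541. , 555.2,  -1.5,  25. ]), 293) base (array([ 494.3,  640.1, -107.6,  122.6]), 13114)
 frames back (array([596.4, 624.5, 116.8, 173. ]), 357)  front (array([521.2, 531. , 114.9, 148.1]), 272)
6.5 grip top (array([542.2, 579.2,  -7.8,  22. ]), 1013) tab (array([541.1, 555.4,  -6.3,  20.2]), 293) base (array([ 494.5,  639.9, -112.8,  117.6]), 13114)
 frames back (array([597.6, 626. , 111.6, 167.5]), 357)  front (array([522.4, 532. , 110.3, 143.5]), 272)
```

Run:
```python
from h import *
plan([(.5608,.0711,.15,277.45,3,1),(.5608,.0711,.066,277.45,4,1)])
```

```text
[[1,[-0.013,-0.0083,0.029],[0.001,0,-0.009]],[1,[-0.0129,-0.0083,0.0291],[0.001,0,-0.009]],[1,[-0.0128,-0.0084,0.029],[0.001,0.001,-0.008]],[1,[0,0,0.021],[0,0,0.0]],[1,[0,0,0.021],[0,0,0.0]],[1,[0,0,0.021],[0,0,0.0]],[1,[-0.0001,0,0.021],[0,0,0.0]]]
```

Emit:
move_arm(rows=[[1,[-0.013,-0.0083,0.029],[0.001,0,-0.009]],[1,[-0.0129,-0.0083,0.0291],[0.001,0,-0.009]],[1,[-0.0128,-0.0084,0.029],[0.001,0.001,-0.008]],[1,[0,0,0.021],[0,0,0]],[1,[0,0,0.021],[0,0,0]],[1,[0,0,0.021],[0,0,0]],[1,[0,0,0.021],[0,0,0]],[1,[0,0,0],[0,0,0]]], newtons=30)

```text
time_s: 3.15
tool_pos: [0.5599, 0.0726, 0.068]
orientation: [[0.131, -0.991, -0.0], [-0.991, -0.131, -0.001], [0.001, 0.0, -1.0]]
ft_force: [-0.6, -0.5, 0.7]
opening: 1.005
gripper_force: 0.0
```

Run:
```python
from h import *
s=r.sense();print(s['time_s'],s['tool_pos'],np.round(s['orientation'],4).tolist(),s['ft_force'])
p,d=r.capture("wrist");cv2.imwrite("pics/w1.png",p)
P=wcloud(d,s['tool_pos'],s['orientation']);z=P[...,2]
m=(z>.098)&(z<.112)&(np.hypot(P[...,0]-.556,P[...,1]-.0705)<.03);print("grip",ex(P,m,7.45))
m2=(z>.098)&(z<.1052)&(np.hypot(P[...,0]-.556,P[...,1]-.0705)<.03);print("tab?",ex(P,m2,7.45))
c,q=np.cos(np.radians(7.45)),np.sin(np.radians(7.45));print("tcp",s['tool_pos'][:2]@np.array([[c,-q],[q,c]])*1000)
```

```text
3.15 [0.55993636 0.07255772 0.06804126] [[0.1313, -0.9913, -0.0004], [-0.9913, -0.1313, -0.0006], [0.0006, 0.0004, -1.0]] [-0.61328009 -0.50860427  0.72662368]
grip (array([542.3, 579.3, -17. ,  11.9]), 4959)
tab? (array([541.8, 579.8, -17.2,  11.2]), 2041)
tcp [564.61749692  -0.65666043]
```

View pics/w1.png

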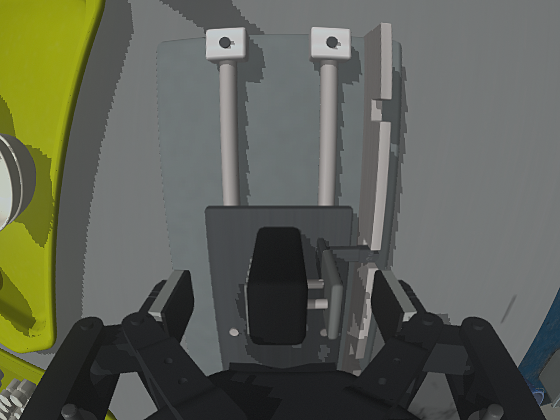

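The fingers straddle the grip at (275,290) and the tab at (333,300), with clearance on both sides. I'll squeeze.

Emit:
move_arm(rows=[[-0.2,[0.0015,-0.0007,0.001],[0,0,0]],[-0.4,[0,0,0],[0,0,0]],[-1,[0,0,0],[0,0,0]],[-1,[0,0,0],[0,0,0]],[-1,[0,0,0],[0,0,0]],[-1,[0,0,0],[0,0,0]]], newtons=30)

```text
time_s: 3.95
tool_pos: [0.5604, 0.0706, 0.0685]
orientation: [[0.131, -0.991, -0.0], [-0.991, -0.131, -0.001], [0.001, 0.0, -1.0]]
ft_force: [-8.5, -1.0, 8.3]
opening: 0.325
gripper_force: 30.0
```

Emit:
move_arm(rows=[[-1,[0.008,0,0],[0,0,0]],[-1,[0.012,0,0],[0,0,0]],[-1,[0.015,0,0],[0,0,0]],[-1,[0.015,0,0],[0,0,0]],[-1,[0.012,0,0],[0,0,0]],[-1,[0.01,0,0],[0,0,0]],[-1,[0.008,0,0],[0,0,0]],[-1,[0,0,0],[0,0,0]]])

```text
time_s: 4.95
tool_pos: [0.571, -0.0092, 0.0686]
orientation: [[0.131, -0.991, -0.0], [-0.991, -0.131, -0.002], [0.001, 0.0, -1.0]]
ft_force: [-8.0, -2.0, 7.5]
opening: 0.324
gripper_force: 30.3
```

Emit:
move_arm(rows=[[0.2,[0,0,0],[0,0,0]],[1,[0,0,0],[0,0,0]],[1,[0,0,0],[0,0,0]],[1,[0,0,-0.02],[0,0,0]],[1,[0,0,-0.05],[0,0,0]],[1,[0,0,-0.06],[0,0,0]],[1,[0,0,-0.04],[0,0,0]],[1,[0,0,0],[0,0,0]]])

```text
time_s: 5.95
tool_pos: [0.5747, -0.0085, 0.2421]
orientation: [[0.131, -0.991, 0.01], [-0.991, -0.131, -0.002], [0.003, -0.01, -1.0]]
ft_force: [-0.3, 0.3, -0.4]
opening: 1.002
gripper_force: 0.0
```

Run:
```python
from h import *
s=r.sense();print(s['time_s'],s['tool_pos'],np.round(s['orientation'],4).tolist(),s['ft_force'],s['q'])
p,d=r.capture("wrist");cv2.imwrite("pics/w2.png",p)
P=wcloud(d,s['tool_pos'],s['orientation']);z=P[...,2]
g=np.array([.567,-.0088])
near=np.hypot(P[...,0]-g[0],P[...,1]-g[1])<.035
m=(z>.098)&(z<.112)&near;print("grip",ex(P,m,7.45))
m2=(z>.08)&(z<.1052)&near&(P[...,0]<g[0]-.005);print("tab",ex(P,m2,7.45))
# frames
near=np.hypot(P[...,0]-.5573,P[...,1]-.1115)<.06
m=(z>.105)&(z<.125)&near&(P[...,0]<.5573);print("front frame",ex(P,m,7.45))
m=(z>.105)&(z<.125)&near&(P[...,0]>.5573);print("back frame",ex(P,m,7.45))
# rack from top camera again? plan to rack
t,dt=r.capture("top");np.save("pics/top1.npy",dt);T=cloud(dt,"top");zt=T[...,2]
for nm,x0,y0,x1,y1,lo,hi in(("racktop",.47,-.45,.58,-.26,.055,.08),("mid",.47,-.378,.58,-.338,.060,.075)):
    m=(zt>lo)&(zt<hi)&(T[...,0]>x0)&(T[...,0]<x1)&(T[...,1]>y0)&(T[...,1]<y1)
    print(nm,ex(T,m,5),rect(T,m))
```

```text
5.95 [ 0.57467774 -0.00851329  0.2421409 ] [[0.1312, -0.9913, 0.0103], [-0.9914, -0.1312, -0.0016], [0.0029, -0.01, -0.9999]] [-0.31654772  0.30589615 -0.39877742] [-8.13287178e+00  2.13142422e+01 -4.40116945e-01  6.76503514e+01
 -5.03394523e-03 -1.05671945e+02]
grip (array([542.7, 579.8, -97.4, -67.9]), 1092)
tab (array([541.1, 556.2, -94.8, -69.1]), 302)
front frame (array([524.4, 533.8,  21.6,  54.4]), 286)
back frame (array([601. , 610.1,  21.8,  54. ]), 279)
racktop (array([ 466. ,  516.1, -464.1, -337.1]), 980) ((523.7238159179688, -357.16558837890625), (54.95061111450195, 132.6298370361328), 5.838956356048584)
mid (array([ 463.7,  517.1, -421.8, -384. ]), 361) ((523.7890625, -358.0799865722656), (39.71044158935547, 57.052947998046875), 89.80132293701172)
```

Run:
```python
from h import *
plan([(.5235,-.3575,.22,275,8,1)])
```

```text
[[1,[0.0425,0.0118,0.0023],[0,0,0.006]],[1,[0.0425,0.0116,0.0023],[-0.001,0,0.005]],[1,[0.0426,0.0113,0.0023],[0,0,0.006]],[1,[0.0427,0.0111,0.0023],[-0.001,-0.001,0.005]],[1,[0.0427,0.0109,0.0023],[0,0,0.006]],[1,[0.0428,0.0106,0.0023],[-0.001,0,0.005]],[1,[0.0428,0.0104,0.0023],[0,0,0.006]],[1,[0.0429,0.0102,0.0023],[-0.001,0,0.005]]]
```

Emit:
move_arm(rows=[[1,[0.0425,0.0118,0.0023],[0,0,0.006]],[1,[0.0425,0.0116,0.0023],[0,0,0.005]],[1,[0.0426,0.0113,0.0023],[0,0,0.006]],[1,[0.0427,0.0111,0.0023],[0,0,0.005]],[1,[0.0427,0.0109,0.0023],[0,0,0.006]],[1,[0.0428,0.0106,0.0023],[0,0,0.005]],[1,[0.0428,0.0104,0.0023],[0,0,0.006]],[1,[0.0429,0.0102,0.0023],[0,0,0.005]]])

```text
time_s: 7.05
tool_pos: [0.5223, -0.3585, 0.2181]
orientation: [[0.087, -0.996, 0.001], [-0.996, -0.087, 0.001], [-0.001, -0.001, -1.0]]
ft_force: [0.5, 0.3, 0.1]
opening: 0.999
gripper_force: 0.0
```

Emit:
move_arm(rows=[[1,[0,0,0],[0,0,0]],[1,[0,0,0],[0,0,0]]])

```text
time_s: 7.3
tool_pos: [0.5227, -0.3568, 0.2186]
orientation: [[0.087, -0.996, 0.002], [-0.996, -0.087, 0.001], [-0.001, -0.002, -1.0]]
ft_force: [-1.2, 0.2, 0.0]
opening: 0.999
gripper_force: 0.0
```

Run:
```python
from h import *
s=r.sense();print(s['time_s'],s['tool_pos'],np.round(s['orientation'],4).tolist(),s['ft_force'])
p,d=r.capture("wrist");cv2.imwrite("pics/w3.png",p);np.savez("pics/w3.npz",d=d,pos=s['tool_pos'],R=s['orientation'])
P=wcloud(d,s['tool_pos'],s['orientation']);z=P[...,2]
near=np.hypot(P[...,0]-.5235,P[...,1]+.3575)<.1
a=near&(z>.06)&(z<.075);print("top all",rect(P,a),a.sum())
m=near&(z>.003)&(z<.013);print("floor",rect(P,m),m.sum(),ex(P,m,5))
for yaw in(4,5,6):
    c,q=np.cos(np.radians(yaw)),np.sin(np.radians(yaw));X=(P[a][:,0]-.5235)*c+(P[a][:,1]+.3575)*q;Y=-(P[a][:,0]-.5235)*q+(P[a][:,1]+.3575)*c
    print(yaw,"all",np.round(np.percentile(Y,[.5,99.5])*1000,1),"mid",[np.round(np.percentile(X[(abs(Y-o)<.013)],[1,99])*1000,1).tolist() for o in(-.043,0,.041)])
```

```text
7.3 [ 0.52274824 -0.35679842  0.21864691] [[0.087, -0.9962, 0.0015], [-0.9962, -0.087, 0.0012], [-0.0011, -0.0016, -1.0]] [-1.17849822  0.18969392  0.01288563]
top all ((523.6588134765625, -357.7232971191406), (55.234188079833984, 129.70675659179688), 4.938730239868164) 5713
floor ((532.8656616210938, -367.69439697265625), (77.25788879394531, 164.19815063476562), 4.681131362915039) 1428 (array([ 460.6,  523.5, -474.1, -334.3]), 1428)
4 all [-64.9  63.8] mid [[-16.7, 23.7], [-26.8, 27.4], [-13.5, 13.3]]
5 all [-65.   63.8] mid [[-17.3, 22.9], [-26.6, 27.3], [-12.7, 13.9]]
6 all [-64.9  63.8] mid [[-18.1, 22.2], [-26.4, 27.1], [-11.9, 14.6]]
```

View pics/w3.png

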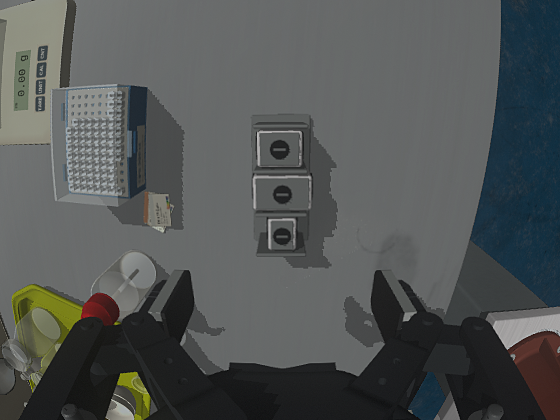

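The wrist view shows the rack with the longest cell in the middle slot at (281,193), and nothing close to its ends. I'll descend and grip it there.

Run:
```python
from h import *
plan([(.5239,-.3581,.09,274.95,3,1),(.5239,-.3581,.0255,274.95,4,1)])
```

```text
[[1,[0.0006,-0.0001,0.043],[-0.001,0,0.001]],[1,[0.0006,-0.0002,0.0431],[0,0,0.0]],[1,[0.0006,-0.0002,0.043],[-0.001,0.001,0.001]],[1,[0,0,0.0161],[0,0,0.0]],[1,[0,0,0.0162],[0,0,0.0]],[1,[0,0,0.0161],[0,0,0.0]],[1,[-0.0001,0,0.0161],[0,0,0.0]]]
```

Emit:
move_arm(rows=[[1,[0.0006,-0.0002,0.043],[0,0,0]],[1,[0.0006,-0.0002,0.043],[0,0,0]],[1,[0.0006,-0.0002,0.043],[0,0,0]],[1,[0,0,0.016],[0,0,0]],[1,[0,0,0.016],[0,0,0]],[1,[0,0,0.016],[0,0,0]],[1,[0,0,0.016],[0,0,0]],[1,[0,0,0],[0,0,0]]], newtons=40)

```text
time_s: 8.35
tool_pos: [0.5239, -0.3589, 0.0258]
orientation: [[0.087, -0.996, 0.002], [-0.996, -0.087, 0.001], [-0.0, -0.002, -1.0]]
ft_force: [0.2, 0.0, -0.4]
opening: 0.996
gripper_force: 0.0
```

Emit:
move_arm(rows=[[0.5,[0,0,0],[0,0,0]],[0.3,[0,0,0],[0,0,0]],[-1,[0,0,0],[0,0,0]],[-1,[0,0,0],[0,0,0]],[-1,[0,0,0],[0,0,0]]])

```text
time_s: 8.98
tool_pos: [0.525, -0.36, 0.0279]
orientation: [[0.087, -0.996, 0.004], [-0.996, -0.087, -0.002], [0.002, -0.004, -1.0]]
ft_force: [-1.4, -0.6, 5.4]
opening: 0.698
gripper_force: 44.4
```

Emit:
move_arm(rows=[[-1,[0,0,-0.008],[0,0,0]],[-1,[0,0,-0.015],[0,0,0]],[-1,[0,0,-0.025],[0,0,0]],[-1,[0,0,-0.03],[0,0,0]],[-1,[0,0,-0.025],[0,0,0]],[-1,[0,0,-0.012],[0,0,0]],[-1,[0,0,0],[0,0,0]]])

```text
time_s: 9.85
tool_pos: [0.5246, -0.3596, 0.1428]
orientation: [[0.087, -0.996, 0.004], [-0.996, -0.087, -0.002], [0.002, -0.004, -1.0]]
ft_force: [0.0, -0.7, -2.1]
opening: 0.697
gripper_force: 43.7
```

Run:
```python
from h import *
s=r.sense();print(s['time_s'],s['tool_pos'],s['opening'],s['gripper_force'],s['ft_force'],np.round(s['orientation'],4).tolist())
p,d=r.capture("wrist");cv2.imwrite("pics/w4.png",p)
R=np.array([[.0872,-.9962,0],[-.9962,-.0872,0],[0,0,-1.]])
plan([(.45,-.15,.14,277.45,7,-1),(.45,-.15,.045,277.45,4,-1)],start=(np.array(s['tool_pos']),R))
t,dt=r.capture("top");T=cloud(dt,"top");w=T[...,:2]-[.45,-.15];m=(np.hypot(w[...,0],w[...,1])<.09);print("z at spot",np.percentile(T[...,2][m],[0,50,100]))
```

```text
9.85 [ 0.52456762 -0.35962894  0.14281894] 0.6971321725617494 43.73807430267334 [ 0.0303505  -0.6506827  -2.06769959] [[0.0873, -0.9962, 0.0042], [-0.9962, -0.0873, -0.0016], [0.0019, -0.0041, -1.0]]
[[-1,[-0.0308,0.008,0.0004],[0,0,-0.006]],[-1,[-0.0308,0.0078,0.0004],[0,0,-0.006]],[-1,[-0.0308,0.0076,0.0004],[0,0,-0.006]],[-1,[-0.0309,0.0075,0.0004],[0,0,-0.006]],[-1,[-0.031,0.0073,0.0004],[0,0,-0.007]],[-1,[-0.031,0.007,0.0004],[0,0,-0.006]],[-1,[-0.031,0.0069,0.0004],[0,0,-0.006]],[-1,[0,0,0.0238],[0,0,0.0]]]
[[-1,[0,0,0.0237],[0,0,0.0]],[-1,[0,0,0.0238],[0,0,0.0]],[-1,[0,0,0.0237],[0,0,0.0]]]
z at spot [-0.00860904  0.67554854  0.73667061]
```

Emit:
move_arm(rows=[[-1,[-0.0308,0.008,0],[0,0,-0.006]],[-1,[-0.0308,0.0078,0],[0,0,-0.006]],[-1,[-0.0308,0.0076,0],[0,0,-0.006]],[-1,[-0.0309,0.0075,0],[0,0,-0.006]],[-1,[-0.031,0.0073,0],[0,0,-0.007]],[-1,[-0.031,0.007,0],[0,0,-0.006]],[-1,[-0.031,0.0069,0],[0,0,-0.006]],[-1,[0,0,0.022],[0,0,0]]])

```text
time_s: 10.95
tool_pos: [0.4491, -0.148, 0.1196]
orientation: [[0.132, -0.991, 0.003], [-0.991, -0.132, -0.0], [0.001, -0.003, -1.0]]
ft_force: [0.4, -1.2, -2.2]
opening: 0.694
gripper_force: 43.9
```

Emit:
move_arm(rows=[[-1,[0,0,0.028],[0,0,0]],[-1,[0,0,0.028],[0,0,0]],[-1,[0,0,0.022],[0,0,0]],[-1,[0,0,0.012],[0,0,0]],[-1,[0,0,0.004],[0,0,0]],[-1,[0,0,0],[0,0,0]]])

```text
time_s: 11.7
tool_pos: [0.4501, -0.1499, 0.0258]
orientation: [[0.13, -0.992, 0.003], [-0.992, -0.13, -0.001], [0.001, -0.003, -1.0]]
ft_force: [-1.2, -0.7, -1.7]
opening: 0.693
gripper_force: 43.8
```

Emit:
move_arm(rows=[[-1,[0,0,0.003],[0,0,0]],[-1,[0,0,0.001],[0,0,0]],[-1,[0,0,0],[0,0,0]]])

```text
time_s: 12.08
tool_pos: [0.45, -0.1498, 0.0218]
orientation: [[0.13, -0.991, 0.003], [-0.992, -0.13, -0.001], [0.001, -0.003, -1.0]]
ft_force: [-0.7, 0.1, -1.8]
opening: 0.694
gripper_force: 43.8
```

Emit:
move_arm(rows=[[-1,[0,0,0.0015],[0,0,0]],[-1,[0,0,0],[0,0,0]]])

```text
time_s: 12.32
tool_pos: [0.4499, -0.1498, 0.0201]
orientation: [[0.13, -0.992, 0.003], [-0.992, -0.13, -0.001], [0.001, -0.003, -1.0]]
ft_force: [0.8, 0.3, -2.1]
opening: 0.698
gripper_force: 43.8
```

Emit:
move_arm(rows=[[-1,[0,0,0.001],[0,0,0]],[-1,[0,0,0],[0,0,0]]])

```text
time_s: 12.58
tool_pos: [0.45, -0.1498, 0.0198]
orientation: [[0.13, -0.991, 0.003], [-0.991, -0.13, -0.001], [0.001, -0.003, -1.0]]
ft_force: [-3.7, 2.3, 10.9]
opening: 0.695
gripper_force: 45.2
```

Emit:
move_arm(rows=[[-1,[0,0,0.001],[0,0,0]],[-1,[0,0,0],[0,0,0]]])

```text
time_s: 12.82
tool_pos: [0.45, -0.1498, 0.0197]
orientation: [[0.13, -0.991, 0.004], [-0.992, -0.13, -0.001], [0.002, -0.003, -1.0]]
ft_force: [-8.9, 4.8, 29.8]
opening: 0.697
gripper_force: 47.3
```

Emit:
move_arm(rows=[[-1,[0,0,-0.0015],[0,0,0]],[0.6,[0,0,0],[0,0,0]],[1,[0,0,0],[0,0,0]],[1,[0,0,0],[0,0,0]],[1,[0,0,-0.02],[0,0,0]],[1,[0,0,-0.05],[0,0,0]],[1,[0,0,-0.05],[0,0,0]],[1,[0,0,-0.02],[0,0,0.1]]])

```text
time_s: 13.82
tool_pos: [0.4507, -0.1503, 0.1623]
orientation: [[0.029, -1.0, 0.006], [-1.0, -0.029, -0.002], [0.003, -0.006, -1.0]]
ft_force: [0.2, -0.0, -0.2]
opening: 1.001
gripper_force: 0.0
```

Emit:
move_arm(rows=[[1,[0,0,0],[0,0,0.184]],[1,[0,0,0],[0,0,0.184]],[1,[0,0,0],[0,0,0.184]],[1,[0,0,0],[0,0,0.184]],[1,[0,0,0],[0,0,0.184]],[1,[0,0,0],[0,0,0.184]],[1,[0,0,0],[0,0,0.184]],[1,[0,0,0],[0,0,0.183]]])

```text
time_s: 14.82
tool_pos: [0.4495, -0.1497, 0.1595]
orientation: [[-0.992, -0.124, 0.003], [-0.124, 0.992, -0.001], [-0.003, -0.001, -1.0]]
ft_force: [0.3, -0.6, 0.1]
opening: 1.002
gripper_force: 0.0
```

Emit:
move_arm(rows=[[1,[0,0,0],[0,0,0]],[1,[0,0,0],[0,0,0]]])

```text
time_s: 15.08
tool_pos: [0.4495, -0.1497, 0.1595]
orientation: [[-0.991, -0.134, 0.003], [-0.134, 0.991, -0.001], [-0.003, -0.001, -1.0]]
ft_force: [-0.6, -0.3, -0.2]
opening: 1.001
gripper_force: 0.0
```

Run:
```python
from h import *
s=r.sense();print(s['time_s'],s['tool_pos'],np.round(s['orientation'],4).tolist(),s['q'])
p,d=r.capture("wrist");cv2.imwrite("pics/w5.png",p);np.savez("pics/w5.npz",d=d,pos=s['tool_pos'],R=s['orientation'])
P=wcloud(d,s['tool_pos'],s['orientation']);z=P[...,2]
near=np.hypot(P[...,0]-.45,P[...,1]+.15)<.06
a=near&(z>.05)&(z<.07);print("cell",rect(P,a),a.sum(),np.median(z[a]))
for yaw in(6.5,7.5,8.5):print(yaw,ex(P,a,yaw,(1,99)))
```

```text
15.075 [ 0.44946823 -0.14968113  0.15953138] [[-0.991, -0.1339, 0.0029], [-0.1339, 0.991, -0.0006], [-0.0028, -0.0009, -1.0]] [-2.73041316e+01  1.42549542e+01 -2.35565460e+01  5.20261200e+01
  4.82627860e-02 -3.49987569e+01]
cell ((449.5471496582031, -147.90658569335938), (54.64145278930664, 33.29255676269531), 7.48134183883667) 2759 0.060178649362511785
6.5 (array([ 402.9,  456.3, -214.4, -181.7]), 2759)
7.5 (array([ 399.5,  452.9, -221.6, -189.1]), 2759)
8.5 (array([ 395.8,  449.2, -229. , -196.6]), 2759)
```

View pics/w5.png

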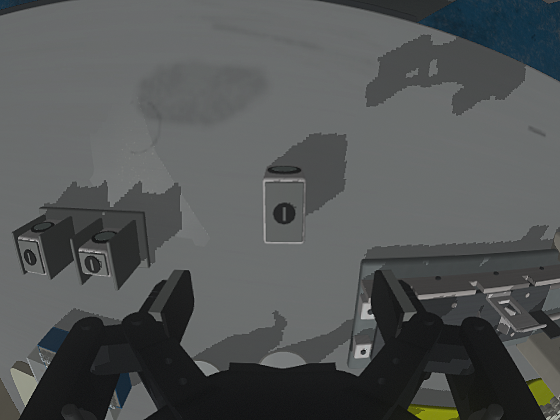

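The wrist view shows the long cell standing alone on the bench at (284,210), with the two remaining cells at left in the rack. The cell is at (449.5, -147.9) mm with yaw 7.5°, so I'll grip its flanks.

Emit:
move_arm(rows=[[1,[0,0.0018,0.04],[0,0,0.004]],[1,[0,0,0.04],[0,0,0]],[1,[0,0,0.03],[0,0,0]],[1,[0,0,0.016],[0,0,0]],[1,[0,0,0.0075],[0,0,0]],[1,[0,0,0],[0,0,0]]], newtons=40)

```text
time_s: 15.88
tool_pos: [0.4497, -0.148, 0.0261]
orientation: [[-0.992, -0.127, 0.003], [-0.127, 0.992, -0.001], [-0.003, -0.001, -1.0]]
ft_force: [-1.6, -0.2, 1.2]
opening: 0.999
gripper_force: 0.0
```

Emit:
move_arm(rows=[[0.4,[0,0,0],[0,0,0]],[0,[0,0,0],[0,0,0]],[-1,[0,0,0],[0,0,0]],[-1,[0,0,0],[0,0,0]],[-1,[0,0,0],[0,0,0]],[-1,[0,0,0],[0,0,0]]])

```text
time_s: 16.62
tool_pos: [0.45, -0.1482, 0.0266]
orientation: [[-0.992, -0.126, 0.004], [-0.126, 0.992, -0.001], [-0.004, -0.002, -1.0]]
ft_force: [-0.7, -0.5, 5.4]
opening: 0.394
gripper_force: 40.0
```

Run:
```python
from h import *
s=r.sense();print(np.round(s['orientation'],4).tolist())
a=np.radians(187.24);c,q=np.cos(a),np.sin(a)
plan([(.45,-.148,.1666,187.24,5,-1),(.5578,.1112,.1666,187.45,9,-1)],start=(np.array(s['tool_pos']),np.array([[c,q,0],[q,-c,0],[0,0,-1.]])))
```

```text
[[-0.992, -0.1259, 0.0038], [-0.1259, 0.992, -0.0011], [-0.0037, -0.0016, -1.0]]
[[-1,[0,0,-0.028],[0,0,0.0]],[-1,[0,0.0001,-0.028],[0,0,0.0]],[-1,[0,0,-0.028],[0,0,0.0]],[-1,[0,0.0001,-0.028],[0,0,0.0]],[-1,[0,0,-0.028],[0,0,0.0]],[-1,[-0.0155,0.0271,0.0],[0,0,0.0]],[-1,[-0.0155,0.027,0.0],[0,0,-0.001]],[-1,[-0.0156,0.0271,0.0],[0,0,0.0]]]
[[-1,[-0.0155,0.027,0.0],[0,0,-0.001]],[-1,[-0.0156,0.0271,0.0],[0,0,0.0]],[-1,[-0.0155,0.027,0.0],[0,0,0.0]],[-1,[-0.0156,0.027,0.0],[0,0,-0.001]],[-1,[-0.0156,0.027,0.0],[0,0,0.0]],[-1,[-0.0156,0.0271,0.0],[0,0,-0.001]]]
```

Emit:
move_arm(rows=[[-1,[0,0,-0.015],[0,0,0]],[-1,[0,0,-0.03],[0,0,0]],[-1,[0,0,-0.04],[0,0,0]],[-1,[0,0,-0.035],[0,0,0]],[-1,[0,0,-0.02],[0,0,0]],[-1,[-0.0155,0.027,0],[0,0,0]],[-1,[-0.0155,0.027,0],[0,0,-0.001]],[-1,[-0.0156,0.027,0],[0,0,0]]])

```text
time_s: 17.62
tool_pos: [0.4854, -0.0608, 0.1662]
orientation: [[-0.992, -0.127, 0.003], [-0.127, 0.992, -0.001], [-0.003, -0.001, -1.0]]
ft_force: [0.5, 0.1, -1.5]
opening: 0.394
gripper_force: 40.4
```

Emit:
move_arm(rows=[[-1,[-0.0155,0.027,0],[0,0,-0.001]],[-1,[-0.0156,0.027,0],[0,0,0]],[-1,[-0.0155,0.027,0],[0,0,0]],[-1,[-0.0156,0.027,0],[0,0,-0.001]],[-1,[-0.0156,0.027,0],[0,0,0]],[-1,[-0.0156,0.0271,0],[0,0,-0.001]],[-1,[0,0,0],[0,0,0]],[-1,[0,0,0],[0,0,0]]])

```text
time_s: 18.62
tool_pos: [0.5566, 0.1107, 0.166]
orientation: [[-0.992, -0.13, 0.002], [-0.13, 0.992, -0.001], [-0.002, -0.001, -1.0]]
ft_force: [-0.2, 0.3, -1.6]
opening: 0.393
gripper_force: 40.5
```

Run:
```python
from h import *
s=r.sense();print(s['time_s'],s['tool_pos'],s['opening'],s['gripper_force'],np.round(s['orientation'],4).tolist())
p,d=r.capture("wrist");cv2.imwrite("pics/w6.png",p);np.savez("pics/w6.npz",d=d,pos=s['tool_pos'],R=s['orientation'])
P=wcloud(d,s['tool_pos'],s['orientation']);z=P[...,2];x,y=P[...,0],P[...,1]
c,q=np.cos(np.radians(7.45)),np.sin(np.radians(7.45));X=x*c+y*q;Y=-x*q+y*c
n=(abs(X-.5672)<.06)&(abs(Y-.038)<.035)
m=n&(z>.195)&(z<.208);print("cell top",ex(P,m,7.45,(1,99)),np.median(z[m]),rect(P,m)[2])
for nm,mm in(("front",n&(X<.5672)),("back",n&(X>.5672))):
    m=mm&(z>.106)&(z<.122);print(nm,ex(P,m,7.45,(1,99)) if m.sum()>5 else m.sum(),)
t=np.array(s['tool_pos']);print("tcp'",(t[0]*c+t[1]*q)*1000,(-t[0]*q+t[1]*c)*1000)
```

```text
18.625 [0.55663782 0.11066561 0.16599524] 0.39345059194120185 40.52518308162689 [[-0.9915, -0.13, 0.0022], [-0.13, 0.9915, -0.001], [-0.002, -0.0013, -1.0]]
cell top (array([538.9, 590.4,  15.1,  61.1]), 10166) 0.1997174315629181 48.41291427612305
front (array([524.1, 532.8,  22.4,  55. ]), 608)
back 0
tcp' 566.2879113295862 37.55722844263058
```

View pics/w6.png

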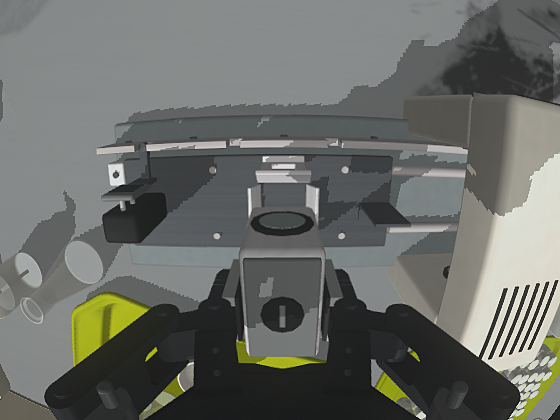

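The cell is held upright at (284,290), above the pocket, with the front frame visible at (283,195). I'll correct about 1 mm and lower it.

Emit:
move_arm(rows=[[-1,[-0.001,0.0006,0.015],[0,0,0]],[-1,[0,0,0.02],[0,0,0]],[-1,[0,0,0.015],[0,0,0]],[-1,[0,0,0.012],[0,0,0]],[-1,[0,0,0.01],[0,0,0]],[-1,[0,0,0.008],[0,0,0]],[-1,[0,0,0.005],[0,0,0]],[-1,[0,0,0],[0,0,0]]])

```text
time_s: 19.68
tool_pos: [0.5582, 0.1117, 0.0811]
orientation: [[-0.992, -0.13, 0.003], [-0.13, 0.992, -0.001], [-0.003, -0.001, -1.0]]
ft_force: [-0.4, 0.0, -1.6]
opening: 0.391
gripper_force: 40.5
```

Emit:
move_arm(rows=[[-1,[0.0006,0,0.004],[0,0,0]],[-1,[0,0,0.003],[0,0,0]],[-1,[0,0,0.003],[0,0,0]],[-1,[0,0,0.001],[0,0,0]],[-1,[0,0,0],[0,0,0]]])

```text
time_s: 20.3
tool_pos: [0.5578, 0.1116, 0.0702]
orientation: [[-0.992, -0.13, 0.003], [-0.13, 0.992, -0.001], [-0.003, -0.001, -1.0]]
ft_force: [0.3, -0.4, -1.2]
opening: 0.39
gripper_force: 40.5
```

Emit:
move_arm(rows=[[-1,[0,0,0.0015],[0,0,0]],[-1,[0,0,0],[0,0,0]]])

```text
time_s: 20.55
tool_pos: [0.5578, 0.1116, 0.0687]
orientation: [[-0.992, -0.13, 0.003], [-0.13, 0.992, -0.001], [-0.003, -0.001, -1.0]]
ft_force: [0.2, 0.1, -1.6]
opening: 0.394
gripper_force: 40.5
```

Emit:
move_arm(rows=[[-1,[0,0,0.001],[0,0,0]],[-1,[0,0,0],[0,0,0]]])

```text
time_s: 20.8
tool_pos: [0.5578, 0.1116, 0.0677]
orientation: [[-0.992, -0.13, 0.003], [-0.13, 0.992, -0.001], [-0.003, -0.001, -1.0]]
ft_force: [-0.7, 0.1, -2.2]
opening: 0.393
gripper_force: 40.5
```

Emit:
move_arm(rows=[[-1,[0,0,0.0007],[0,0,0]],[-1,[0,0,0],[0,0,0]]])

```text
time_s: 21.05
tool_pos: [0.5578, 0.1116, 0.067]
orientation: [[-0.992, -0.13, 0.003], [-0.13, 0.992, -0.001], [-0.003, -0.001, -1.0]]
ft_force: [0.3, -0.6, -2.0]
opening: 0.392
gripper_force: 40.5
```

Emit:
move_arm(rows=[[-1,[0,0,0.0007],[0,0,0]],[-1,[0,0,0],[0,0,0]]])

```text
time_s: 21.3
tool_pos: [0.5578, 0.1116, 0.0667]
orientation: [[-0.992, -0.13, 0.003], [-0.13, 0.992, -0.001], [-0.003, -0.001, -1.0]]
ft_force: [-1.8, 0.3, 3.5]
opening: 0.391
gripper_force: 40.9
```

Emit:
move_arm(rows=[[-1,[0,0,0.0007],[0,0,0]],[-1,[0,0,0],[0,0,0]]])

```text
time_s: 21.55
tool_pos: [0.5579, 0.1116, 0.0667]
orientation: [[-0.992, -0.13, 0.004], [-0.13, 0.992, -0.001], [-0.004, -0.001, -1.0]]
ft_force: [-5.4, -0.9, 12.2]
opening: 0.394
gripper_force: 42.1
```

Emit:
move_arm(rows=[[-1,[0,0,-0.0005],[0,0,0]],[0.2,[0,0,0],[0,0,0]],[0.5,[0,0,0],[0,0,0]],[0.5,[0,0,0],[0,0,0]],[0.5,[0,0,-0.02],[0,0,0]],[0.5,[0,0,-0.04],[0,0,0]],[0.5,[0,0,-0.05],[0,0,0]],[1,[0,0,-0.02],[0,0,0]]])

```text
time_s: 22.55
tool_pos: [0.5586, 0.1118, 0.1991]
orientation: [[-0.992, -0.13, 0.007], [-0.13, 0.992, -0.0], [-0.007, -0.001, -1.0]]
ft_force: [0.6, -0.2, -0.6]
opening: 0.937
gripper_force: 0.0
```

Run:
```python
from h import *
s=r.sense();print(s['time_s'],s['tool_pos'],s['opening'],np.round(s['orientation'],4).tolist())
p,d=r.capture("wrist");cv2.imwrite("pics/w7.png",p)
P=wcloud(d,s['tool_pos'],s['orientation']);z=P[...,2];x,y=P[...,0],P[...,1]
c,q=np.cos(np.radians(7.45)),np.sin(np.radians(7.45));X=x*c+y*q;Y=-x*q+y*c
m=(abs(X-.5672)<.033)&(abs(Y-.038)<.035)&(z>.08)&(z<.108);print("cell top",ex(P,m,7.45,(1,99)),np.percentile(z[m],[5,50,95]),rect(P,m)[2])
c2=lambda a:np.array([[np.cos(a),np.sin(a),0],[np.sin(a),-np.cos(a),0],[0,0,-1.]])
plan([(.5712,-.0086,.19,277.45,10,1),(.5712,-.0086,.068,277.45,5,1)],start=(np.array(s['tool_pos']),c2(np.radians(187.45))))
```

```text
22.55 [0.55864999 0.11181966 0.19909893] 0.9367647301262748 [[-0.9915, -0.1299, 0.0069], [-0.1299, 0.9915, -0.0004], [-0.0068, -0.0013, -1.0]]
cell top (array([539. , 600.1,  22.5,  54.9]), 3294) [0.08856306 0.10005882 0.10237461] 7.504981994628906
[[1,[0.0003,-0.0121,0.0009],[0,0,-0.157]],[1,[0.0022,-0.0119,0.0009],[0,0,-0.157]],[1,[0.0041,-0.0114,0.0009],[0,0,-0.157]],[1,[0.0057,-0.0107,0.0009],[0,0,-0.157]],[1,[0.0074,-0.0096,0.0009],[0,0,-0.157]],[1,[0.0088,-0.0083,0.001],[0,0,-0.157]],[1,[0.0099,-0.0069,0.0009],[0,0,-0.158]],[1,[0.011,-0.0052,0.0009],[0,0,-0.157]]]
[[1,[0.0116,-0.0034,0.0009],[0,0,-0.157]],[1,[0.012,-0.0016,0.0009],[0,0,-0.157]],[1,[0,0,0.0244],[0,0,0.0]],[1,[0,0,0.0244],[0,0,0.0]],[1,[0,0,0.0244],[0,0,0.0]],[1,[0,0,0.0244],[0,0,0.0]],[1,[0,0,0.0244],[0,0,0.0]]]
```

Emit:
move_arm(rows=[[1,[0.0003,-0.0121,0.001],[0,0,-0.157]],[1,[0.0022,-0.0119,0.001],[0,0,-0.157]],[1,[0.0041,-0.0114,0.001],[0,0,-0.157]],[1,[0.0057,-0.0107,0.001],[0,0,-0.157]],[1,[0.0074,-0.0096,0.001],[0,0,-0.157]],[1,[0.0088,-0.0083,0.001],[0,0,-0.157]],[1,[0.0099,-0.0069,0.001],[0,0,-0.158]],[1,[0.011,-0.0052,0.001],[0,0,-0.157]]])

```text
time_s: 23.6
tool_pos: [0.5672, 0.0149, 0.1875]
orientation: [[-0.177, -0.984, 0.002], [-0.984, 0.177, -0.001], [0.0, -0.002, -1.0]]
ft_force: [0.4, -0.6, 0.1]
opening: 0.999
gripper_force: 0.0
```

Emit:
move_arm(rows=[[1,[0.0116,-0.0034,0.001],[0,0,-0.157]],[1,[0.012,-0.0016,0.001],[0,0,-0.157]],[1,[0,0,0.024],[0,0,0]],[1,[0,0,0],[0,0,0]],[1,[0,0,0],[0,0,0]]])

```text
time_s: 24.22
tool_pos: [0.5701, -0.0086, 0.1625]
orientation: [[0.13, -0.992, 0.003], [-0.992, -0.13, -0.001], [0.001, -0.003, -1.0]]
ft_force: [0.1, 0.3, 0.1]
opening: 1.001
gripper_force: 0.0
```

Run:
```python
from h import *
s=r.sense();print(s['time_s'],s['tool_pos'],s['opening'],np.round(s['orientation'],4).tolist())
p,d=r.capture("wrist");cv2.imwrite("pics/w8.png",p)
P=wcloud(d,s['tool_pos'],s['orientation']);z=P[...,2];x,y=P[...,0],P[...,1]
c,q=np.cos(np.radians(7.45)),np.sin(np.radians(7.45));X=x*c+y*q;Y=-x*q+y*c
m=(abs(X-.561)<.03)&(abs(Y+.0826)<.03)&(z>.09)&(z<.112);print("grip",ex(P,m,7.45,(1,99)))
t=s['tool_pos'];print("tcp'",(t[0]*c+t[1]*q)*1000,(-t[0]*q+t[1]*c)*1000,"psi",np.degrees(np.arctan2(s['orientation'][1][0],s['orientation'][0][0])))
plan([(.5712,-.0086,.068,277.45,4,1)])
```

```text
24.225 [ 0.57010853 -0.00864563  0.16254145] 1.0006791444831316 [[0.13, -0.9915, 0.003], [-0.9915, -0.13, -0.0006], [0.001, -0.0029, -1.0]]
grip (array([542. , 579.7, -97.7, -67.2]), 2185)
tcp' 564.1748905482145 -82.49346102071178 psi -82.5307730266947
[[1,[0,-0.0001,0.0237],[-0.001,0,0.0]],[1,[0,-0.0002,0.0237],[-0.001,-0.001,0.0]],[1,[0,-0.0001,0.0238],[-0.001,0,0.0]],[1,[0,-0.0002,0.0237],[-0.001,0,0.0]]]
```

Emit:
move_arm(rows=[[1,[0,-0.0011,0.03],[0,0,0]],[1,[0,0,0.03],[0,0,0]],[1,[0,0,0.022],[0,0,0]],[1,[0,0,0.013],[0,0,0]],[1,[0,0,0],[0,0,0]]], newtons=30)

```text
time_s: 24.9
tool_pos: [0.5713, -0.0086, 0.0672]
orientation: [[0.13, -0.991, 0.002], [-0.991, -0.13, -0.001], [0.001, -0.002, -1.0]]
ft_force: [0.4, 0.3, 0.3]
opening: 1.001
gripper_force: 0.0
```

Emit:
move_arm(rows=[[-0.2,[0,0,0],[0,0,0]],[-0.4,[0,0,0],[0,0,0]],[-1,[0,0,0],[0,0,0]],[-1,[0,0,0],[0,0,0]],[-1,[0,0,0],[0,0,0]],[-1,[0,0,0],[0,0,0]]])

```text
time_s: 25.65
tool_pos: [0.571, -0.0088, 0.0679]
orientation: [[0.131, -0.991, 0.002], [-0.991, -0.131, -0.001], [0.001, -0.002, -1.0]]
ft_force: [-3.4, -2.0, 6.4]
opening: 0.32
gripper_force: 32.7
```

Emit:
move_arm(rows=[[-1,[-0.006,0,0],[0,0,0]],[-1,[-0.01,0,0],[0,0,0]],[-1,[-0.012,0,0],[0,0,0]],[-1,[-0.012,0,0],[0,0,0]],[-1,[-0.012,0,0],[0,0,0]],[-1,[-0.012,0,0],[0,0,0]],[-1,[-0.012,0,0],[0,0,0]],[-1,[-0.012,0,0],[0,0,0]]])

```text
time_s: 26.65
tool_pos: [0.5594, 0.0786, 0.0678]
orientation: [[0.13, -0.991, 0.002], [-0.991, -0.13, -0.002], [0.002, -0.002, -1.0]]
ft_force: [-4.2, -1.9, 7.3]
opening: 0.323
gripper_force: 32.5
```

Emit:
move_arm(rows=[[-1,[-0.012,0,0],[0,0,0]],[-1,[-0.012,0,0],[0,0,0]],[-1,[-0.012,0,0],[0,0,0]],[-1,[-0.012,0,0],[0,0,0]],[-1,[-0.01,0,0],[0,0,0]],[-1,[-0.008,0,0],[0,0,0]],[-1,[-0.004,0,0],[0,0,0]],[-1,[0,0,0],[0,0,0]]])

```text
time_s: 27.65
tool_pos: [0.5501, 0.1485, 0.0678]
orientation: [[0.131, -0.991, 0.002], [-0.991, -0.131, -0.0], [0.001, -0.002, -1.0]]
ft_force: [-5.1, 1.2, 9.6]
opening: 0.319
gripper_force: 31.9
```

Emit:
move_arm(rows=[[-1,[-0.0015,0,0],[0,0,0]],[-1,[0,0,0],[0,0,0]],[0.2,[0,0,0],[0,0,0]],[1,[0,0,0],[0,0,0]],[1,[0,0,0],[0,0,0]],[1,[0,0,0],[0,0,0]]])

```text
time_s: 28.4
tool_pos: [0.5512, 0.1495, 0.0674]
orientation: [[0.13, -0.992, 0.004], [-0.992, -0.13, -0.0], [0.001, -0.004, -1.0]]
ft_force: [0.7, 0.5, -0.3]
opening: 0.997
gripper_force: 0.0
```

Run:
```python
from h import *
s=r.sense();print(s['time_s'],s['tool_pos'],s['opening'],s['ft_force'])
p,d=r.capture("wrist");cv2.imwrite("pics/w9.png",p)
P=wcloud(d,s['tool_pos'],s['orientation']);z=P[...,2];x,y=P[...,0],P[...,1]
c,q=np.cos(np.radians(7.45)),np.sin(np.radians(7.45));X=x*c+y*q;Y=-x*q+y*c
m=(abs(X-.561)<.03)&(abs(Y-.0774)<.03)&(z>.09)&(z<.112);print("grip",ex(P,m,7.45,(1,99)))
m&=(X<.552);print("tab",ex(P,m,7.45,(1,99)))
```

```text
28.4 [0.55121922 0.14951052 0.06739713] 0.9967534880661229 [ 0.70677061  0.49910605 -0.32666496]
grip (array([541.7, 579.6,  62.1,  92.5]), 5893)
tab (array([541.2, 551.5,  64.1,  90.8]), 1159)
```

View pics/w9.png

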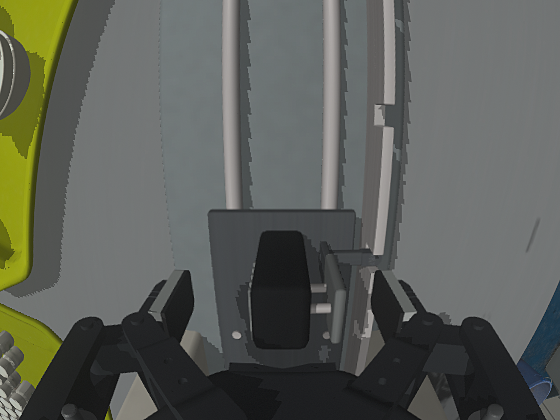

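The tab at (335,295) stands fully out, with the grip/tab front at 541 mm as in the other latched positions. The grip moved 159.8 mm. I'll retreat upward and check once more.

Emit:
move_arm(rows=[[1,[0,0,-0.02],[0,0,0]],[1,[0,0,-0.04],[0,0,0]],[1,[0,0,-0.05],[0,0,0]],[1,[0,0,-0.05],[0,0,0]],[1,[0.03,0.02,-0.03],[0,0,0]],[1,[0.04,0.04,0],[0,0,0]],[1,[0.04,0.04,0],[0,0,0]],[1,[0,0,0],[0,0,0]]])

```text
time_s: 29.45
tool_pos: [0.4635, 0.0255, 0.2574]
orientation: [[0.127, -0.992, 0.003], [-0.992, -0.127, -0.001], [0.002, -0.003, -1.0]]
ft_force: [-0.4, -0.0, -1.0]
opening: 0.998
gripper_force: 0.0
```

Run:
```python
from h import *
s=r.sense();print(s['time_s'],s['tool_pos'],s['ft_force'])
p,d=r.capture("wrist");P=wcloud(d,s['tool_pos'],s['orientation']);z=P[...,2];x,y=P[...,0],P[...,1]
c,q=np.cos(np.radians(7.45)),np.sin(np.radians(7.45));X=x*c+y*q;Y=-x*q+y*c
m=(abs(X-.561)<.03)&(abs(Y-.0774)<.03)&(z>.09)&(z<.112);print("grip",ex(P,m,7.45,(1,99)))
p,d=r.capture("scene");cv2.imwrite("pics/s9.png",cv2.resize(p[120:360,120:440],(800,600)))
```

```text
29.45 [0.46351868 0.02549391 0.25741791] [-3.85340402e-01 -3.05238663e-04 -1.01190692e+00]
grip (array([540.1, 564.2,  62. ,  92.1]), 465)
```

View pics/s9.png

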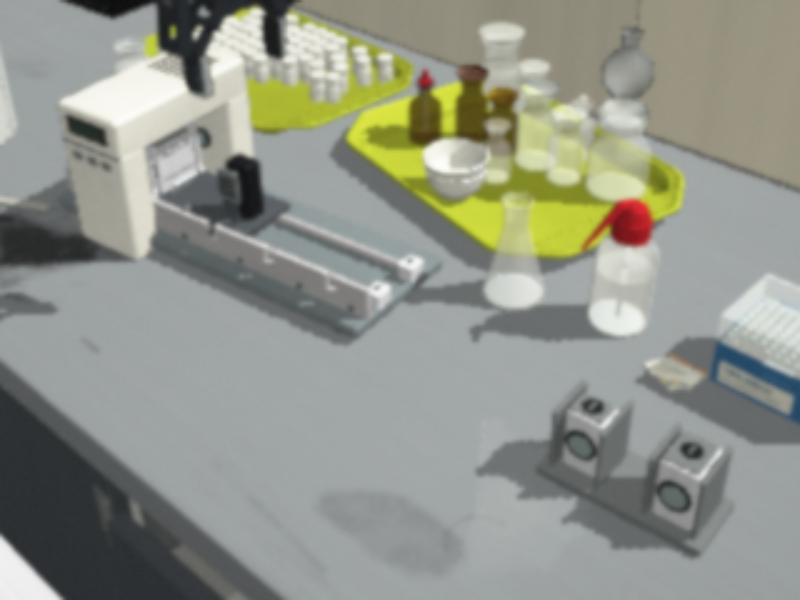

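The crop shows the cell inside the head at (175,160), the carriage latched next to the head, the other two cells in the rack at (590,430) and (690,480), and the flask and wash bottle untouched.

```bash
python3 -c "
from station import r
print(r.close_job())"
```

```text
the job is handed in; nothing more can be done
None
```

The long cell stands in the carriage inside the head, the latch tab is fully out at the last stop, the other cells and the glassware are where they were, and the job was handed in at about 29.5 s on the robot's clock.

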